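# Line up the condiments by height on the board

### The job

Line up the salt shaker, spice jar, pepper mill and oil bottle on the wooden board in order of height, each standing upright in the middle of its own cork disc, with the shortest at the end where the garlic lies and the tallest at the lemon's end. Leave the garlic and the lemon where they are.

Things in the scene. Friction and masses are not known exactly. Their poses are not given: they have to be found in the camera images.
- salt_shaker: steel salt shaker with a domed top with small holes, round, 70 mm tall, 41 mm across where it is gripped (44 at the foot), 0.14 kg. The shortest of the four. Origin: centre of its underside; z up along its axis. Stands upright on the counter (z = 0) at the start.
- spice_jar: round glass spice jar with a brown-black lid and a paper label, 105 mm tall, 41 mm across all the way up. Second shortest. Origin: centre of its underside; z up along its axis. Stands upright on the counter at the start.
- pepper_mill: pepper mill with pinkish copper foot and head and a black waist, round, 142 mm tall; the head is 47 mm across from 98 mm to the top, the waist 32 mm from 34 to 98 mm, the foot 47 mm. Second tallest. Origin: centre of its underside; z up along its axis. Stands upright on the counter at the start.
- oil_bottle: plain green oil bottle with a straight round body and a narrow steel cap, 190 mm tall; the body is 50 mm across up to 165 mm, the cap 34 mm across from 174 mm to the top; 0.4 kg. The tallest of the four. Origin: centre of its underside; z up along its axis. Stands upright on the counter at the start.
- disc_1: left end of a straight row of four equal round cork discs (72 mm across, 3 mm thick, 80 mm between centres) on a fixed light-wood board, 330 x 100 x 14 mm, long way roughly left-right; place and angle vary. Origin: centre of the disc's underside, 14 mm above the counter (disc top 17). x: square to the row, away from the robot; y: along the row to its left end; z up.
- disc_2: second cork disc from the row's left end, like disc_1; origin and axes likewise. A thin steel rail, 6 mm thick, its top 33 mm above the counter, runs along the board's far edge, its middle 47 mm behind the disc centres.
- disc_3: third cork disc from the row's left end, like disc_1; origin and axes likewise.
- disc_4: fourth cork disc, at the row's right end, like disc_1; origin and axes likewise.
- garlic: whole pale garlic bulb, 56 mm across and 56 mm tall, lying on the counter just beyond one end of the board (either end), about 85 mm from the end disc's centre. It marks the end where the shortest goes. Not to be moved. Origin: centre of its underside.
- lemon: yellow lemon, 71 x 53 x 51 mm, lying on the counter just beyond the other end of the board, likewise. Not to be moved. Origin: centre of its underside.
Things that resemble listed ones, but are neither listed nor needed, are in the scene too. What is shaped like the salt_shaker but blue or orange is not meant.

How it is judged:
At the end, for the whole second after the job is handed in: Counted from the garlic's end the discs carry the salt shaker, the spice jar, the pepper mill and the oil bottle, each within 15 mm of its disc's centre, standing on the disc, upright within 0.1 rad (6 degrees), released and at rest; garlic and lemon have not moved more than 20 mm (((horizontal distance between garlic and disc_1 below 0.15 m and horizontal distance between salt_shaker and disc_1 below 0.015 m and z of salt_shaker in the frame of disc_1 between -0.003 and 0.009 m and horizontal distance between spice_jar and disc_2 below 0.015 m and z of spice_jar in the frame of disc_2 between -0.003 and 0.009 m and horizontal distance between pepper_mill and disc_3 below 0.015 m and z of pepper_mill in the frame of disc_3 between -0.003 and 0.009 m and horizontal distance between oil_bottle and disc_4 below 0.015 m and z of oil_bottle in the frame of disc_4 between -0.003 and 0.009 m) or (horizontal distance between garlic and disc_4 below 0.15 m and horizontal distance between salt_shaker and disc_4 below 0.015 m and z of salt_shaker in the frame of disc_4 between -0.003 and 0.009 m and horizontal distance between spice_jar and disc_3 below 0.015 m and z of spice_jar in the frame of disc_3 between -0.003 and 0.009 m and horizontal distance between pepper_mill and disc_2 below 0.015 m and z of pepper_mill in the frame of disc_2 between -0.003 and 0.009 m and horizontal distance between oil_bottle and disc_1 below 0.015 m and z of oil_bottle in the frame of disc_1 between -0.003 and 0.009 m)) and angle between each of salt_shaker, spice_jar, pepper_mill, oil_bottle's own z axis and vertical below 0.1 rad and linear speed of each of salt_shaker, spice_jar, pepper_mill, oil_bottle below 0.02 m/s); the robot touches nothing.
It fails at once if the garlic is moved by more than 20 mm (distance of garlic from where it was at the start of the episode above 0.02 m).
It fails at once if the lemon is moved by more than 20 mm (distance of lemon from where it was at the start of the episode above 0.02 m).
It also fails if it takes over 120 s, if anything falls off the work surface, if the arm or the gripper's body presses on something with over 40 N, if the wrist force passes 120 N, or if a joint passes its speed limit or range.

### The arm

A 6-joint arm with a two-finger parallel gripper is mounted at the origin on a cart in front of the work surface, level with it; the furniture and walls round the work are solid. World frame = base frame: x ahead of the robot, y to its left, z up, the work surface at z = 0. Lengths are in m, angles in rad, forces in N, time in s.
With the tool pointing down it reaches from about 0.425 to 0.95 m from the base axis. Payload 3.5 kg.
Tool frame: the origin (TCP) lies on the centre line of the jaws, within the pads' length; the fingertips stand 17 mm ahead of it and the grasp point (between the pads) lies 2 mm behind it; z points along the fingers, y is the line along which they close (so a half turn about z gives the same grasp; the last joint's range is limited). The gripper opens to 85 mm and grips with 20 to 120 N. Pads are 22 mm wide; open, the fingers measure 114 mm over their backs; the gripper's body (76 mm by 85 mm) begins 54 mm behind the grasp point. The pads swing forward as they close: fully open they stand 13 mm farther back than shut.
Start: joints at [1.028, 0.286, 1.577, -0, 1.279, -0.15], TCP at [0.258, 0.624, 0.248] pointing down, gripper open.
Joint ranges: [-2.77, 2.77], [-0.9, 2.22], [0.21, 2.48], [-1.53, 4.67], [0.24, 2.81], [-2.84, 2.84]. Speed limits (rad/s): [2.79, 2.79, 3.14, 3.14, 3.14, 3.14].

### API

Orientations are given as a unit quaternion [x, y, z, w].
In Python, from plant import ctrl gives the robot as it stands. The module is installed in compiled form; this text tells all that it offers.
- The arm moves only by the tool drive_tool, never from a script. Its argument "moves" is a list of rows, each a list of 3 entries, a list of its own where there are three numbers: the turn, a rotation vector about the tool's x, y, z in rad, then the shift along the tool's x, y, z in m, then the finger opening in m, from 0 to 0.0854. A call has 1 to 5 rows; each row shifts and turns the commanded pose from where the row before left it, along the tool's axes as they then stand; what a row does not reach is not made up. A row lasts 1/8 s, in which the tool goes at most 62.5 mm and 10.7 degrees, less where a joint would pass 70% of its speed; a pose out of reach is approached as far as the arm can. A call with a gripper value outside its range is refused whole. The fingers move at their own pace and stop on an object; "grip_force" is the grip in N (left out, the last holds). Time passes only in rows, so rows that do not move let the fingers close. It gives the time, the measured TCP pose, the force, the opening and the grip force at its end, in the units of the state.
- ctrl.get_state(): the state, without advancing time (a new reading comes with each control period).
- ctrl.read_camera(name): name is "side" or "top"; returns a dict with "image" (400x640x3 uint8, red, green, blue), "fx", "fy", "cx", "cy" (pixels), "R" (3x3) and "t" (3): a world point X has camera coordinates R X + t. Camera axes: x right, y down, z forward; pixel columns grow to the right and rows downward; lengths in m; the calibration is good to about 2 mm. A picture is of the moment at which its call begins. There is no depth.
- ctrl.sign_off(): hands the job in; it is judged then, once.
The state is a dict: "time": time; "qpos": joint angles; "dq": joint speeds; "joint_efforts": joint torques, N m; "eef_pos": TCP position; "tcp_rot": TCP orientation; "contact_force": force on the tool from outside, world axes, zero at the start; "wrist_torque": the same for the moment, N m; "opening": opening from 0.0 (shut) to 1.0 (fully open); "finger_force": force on a finger pad.
Only numpy, scipy, OpenCV 4.12 (cv2) and the standard library are available. Lean on these libraries where they do the work, as an engineer would, in place of code of your own. Each camera call takes 0.05 s, during which the arm holds its last target. There are 200 camera calls.

## Working session

There is one attempt and no reset: what is moved stays moved. The work goes in short steps, Python scripts to look and compute and a tool call to move; the robot and the scene stay as the last step left them, time stands still between calls to the robot, and variables do not carry over. Pictures are saved under pics/ and viewed, at most 14 in all, crops included, and the job is handed in when it is done.

Besides the shell and the picture viewer there is one more tool, called after "Request:" as a command line: name --argument value ..., lists and objects as JSON in quotes. drive_tool: Moves the arm, as the interface text tells. Its arguments: {"type":"object","properties":{"moves":{"type":"array","items":{"type":"array"}},"grip_force":{"type":"number"}},"required":["moves"]}

```bash
mkdir -p pics; python3 - <<'E'
from plant import ctrl
import cv2
for n in("top","side"):
    c=ctrl.read_camera(n); cv2.imwrite(f"pics/{n}0.png",c["image"][:,:,::-1])
    print(n,c["fx"],c["fy"],c["cx"],c["cy"],c["R"],c["t"])
s=ctrl.get_state();print(s)
E
```

```text
top 482.0035217859198 482.0035217859198 318.28083715576315 202.91760168294417 [[-0.02881412 -0.99953747  0.00972563]
 [-0.99356452  0.02757298 -0.10986024]
 [ 0.10954126 -0.01282857 -0.99389946]] [0.00608717 0.44293313 1.33848408]
side 497.6571635026084 497.6571635026084 317.39340947093103 205.8244454053655 [[ 0.4221151  -0.90652781  0.00511516]
 [-0.7829139  -0.36738854 -0.50206721]
 [ 0.45701714  0.20792542 -0.86481348]] [-0.19327105  0.357331    1.14744927]
{'time': 0.1, 'qpos': array([ 1.02796600e+00,  2.87100116e-01,  1.57799863e+00, -2.48167625e-05,
        1.27859534e+00, -1.50003906e-01]), 'dq': array([-0.00135832, -0.00219868, -0.00141544,  0.0001546 ,  0.00222165,
        0.00047332]), 'joint_efforts': array([ 9.54997377e-04, -4.07297766e+01, -2.93698561e+01, -1.25932256e-04,
        3.40507526e-03,  1.14943822e-05]), 'eef_pos': array([0.25808685, 0.623123  , 0.2470874 ]), 'tcp_rot': array([ 1.95149141e-01,  9.80773016e-01, -9.92333189e-04, -3.45577106e-04]), 'contact_force': array([-0.46762294,  0.07519229,  0.32561994]), 'wrist_torque': array([-0.03196324, -0.04600709,  0.01535922]), 'finger_force': 0.0, 'opening': 0.9982048767127718}
```

View pics/top0.png

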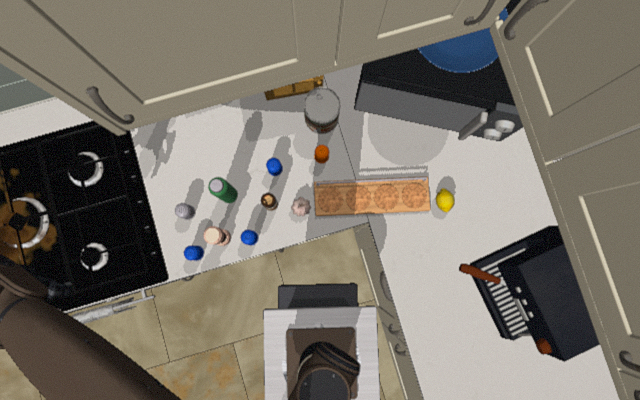

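View pics/side0.png

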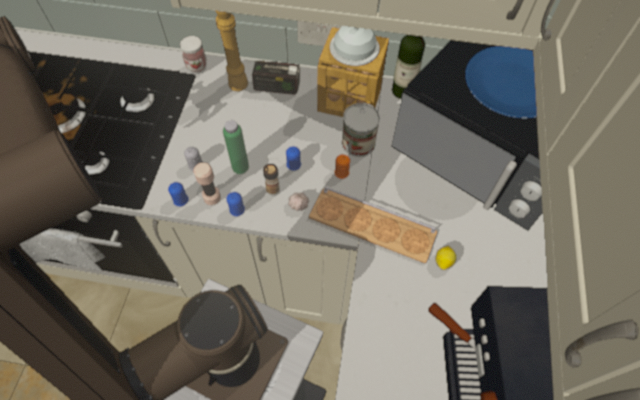

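The top view shows the garlic at (300,206) by the left disc, so salt goes on disc_1 and oil on disc_4, with the lemon at (445,200). The salt is at (184,211), oil (222,188), mill (217,236) and jar (268,200). The blue and orange decoys are at (193,253), (249,237), (274,166) and (322,153). The side view shows the same layout.

```bash
python3 - <<'E'
import cv2
a=cv2.imread("pics/top0.png")[140:270,165:345]
b=cv2.imread("pics/side0.png")[110:230,160:320]
cv2.imwrite("pics/topc.png",cv2.resize(a,None,fx=4.4,fy=4.4,interpolation=cv2.INTER_CUBIC))
cv2.imwrite("pics/sidec.png",cv2.resize(b,None,fx=5,fy=5,interpolation=cv2.INTER_CUBIC))
E
```

```text
(no output)
```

View pics/topc.png

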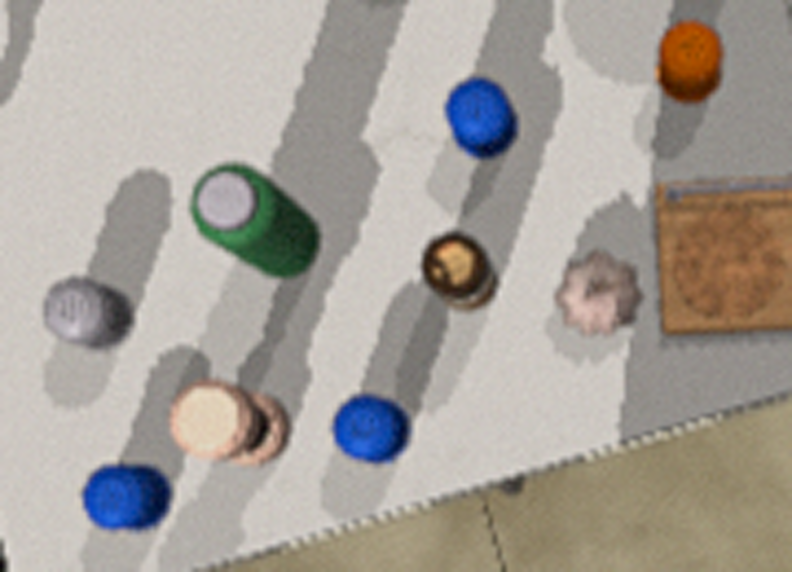

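View pics/sidec.png

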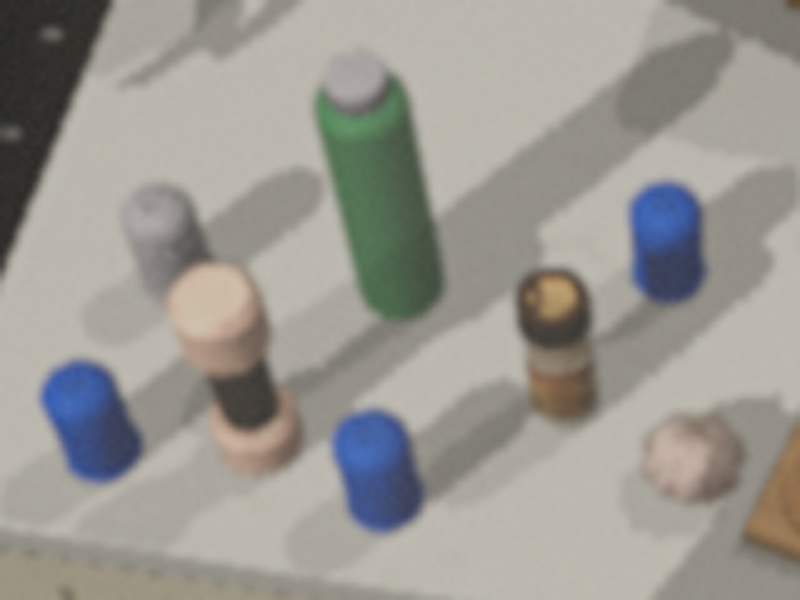

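Top crop: oil cap (226,201), salt dome (75,308), mill head (209,421), jar lid (455,265). Side crop: oil cap (357,72), mill head (213,292), jar lid (553,292).

```bash
cat > h.py <<'E'
import numpy as np, cv2
from plant import ctrl
def cam(n): return ctrl.read_camera(n)
def ray(c,u,v):
    d=np.array([(u-c["cx"])/c["fx"],(v-c["cy"])/c["fy"],1.]); R=np.array(c["R"])
    return -R.T@np.array(c["t"]), R.T@d
def onz(c,u,v,z):
    o,d=ray(c,u,v); return o+d*(z-o[2])/d[2]
def tri(c1,p1,c2,p2):
    A=[];b=[]
    for c,p in((c1,p1),(c2,p2)):
        o,d=ray(c,*p); d=d/np.linalg.norm(d); P=np.eye(3)-np.outer(d,d); A.append(P); b.append(P@o)
    return np.linalg.lstsq(np.vstack(A),np.hstack(b),rcond=None)[0]
def proj(c,X):
    p=np.array(c["R"])@X+np.array(c["t"]); return p[0]/p[2]*c["fx"]+c["cx"],p[1]/p[2]*c["fy"]+c["cy"]
E
python3 - <<'E'
from h import *
np.set_printoptions(precision=4,suppress=True)
T=cam("top");S=cam("side")
print(ray(T,0,0)[0],ray(S,0,0)[0])
t=lambda x,y:(165+x/4.4-.4,140+y/4.4-.4)
s=lambda x,y:(160+x/5-.4,110+y/5-.4)
for n,a,b,z in(("oil",(226,201),(357,72),.19),("mill",(209,421),(213,292),.142),("jar",(455,265),(553,292),.105),("salt",(72,307),(157,204),.067)):
    print(n,tri(T,t(*a),S,s(*b)),onz(T,*t(*a),z),onz(S,*s(*b),z))
for n,a,b in(("oilfoot",(287,245),(404,288)),("garlic",(598,293),(694,457))):
    print(n,tri(T,t(*a),S,s(*b)),onz(T,*t(*a),0),onz(S,*s(*b),0))
im=T["image"]; hsv=cv2.cvtColor(im,cv2.COLOR_RGB2HSV)
m=((hsv[...,0]>5)&(hsv[...,0]<20)&(hsv[...,1]>90)).astype(np.uint8)*255
roi=np.zeros_like(m);roi[172:222,308:436]=255;m&=roi
cs=max(cv2.findContours(m,0,2)[0],key=cv2.contourArea)
r=cv2.minAreaRect(cs);bx=cv2.boxPoints(r);print(r)
W=np.array([onz(T,*p,.014) for p in bx]);print(bx,W,[np.linalg.norm(W[i]-W[i-1]) for i in range(4)])
cv2.imwrite("pics/board.png",cv2.resize(np.vstack([im[165:225,305:465],S["image"][180:275,300:460]])[:,:,::-1],None,fx=3.8,fy=3.8,interpolation=cv2.INTER_CUBIC))
E
```

```text
[0.2936 0.011  1.3789] [-0.1631 -0.2825  1.1727]
oil [0.4745 0.2471 0.1983] [0.4758 0.2488 0.19  ] [0.48   0.2517 0.19  ]
mill [0.3537 0.2671 0.1515] [0.3543 0.2689 0.142 ] [0.3584 0.2724 0.142 ]
jar [0.4441 0.127  0.1192] [0.446 0.128 0.105] [0.452  0.1329 0.105 ]
salt [0.4301 0.3675 0.0732] [0.4309 0.3689 0.067 ] [0.4333 0.3713 0.067 ]
oilfoot [0.4728 0.2458 0.0119] [0.4748 0.2471 0.    ] [0.4788 0.2519 0.    ]
garlic [0.4343 0.0445 0.0278] [0.4376 0.0446 0.    ] [0.4484 0.053  0.    ]
((371.60467529296875, 196.3670654296875), (33.79879379272461, 114.5339584350586), 87.46644592285156)
[[313.6466 182.0156]
 [428.0686 176.9527]
 [429.5627 210.7185]
 [315.1407 215.7814]] [[ 0.5046  0.005   0.014 ]
 [ 0.5103 -0.324   0.014 ]
 [ 0.4129 -0.323   0.014 ]
 [ 0.4076  0.0034  0.014 ]] [np.float64(0.09705422230718634), np.float64(0.3290147805226557), np.float64(0.09742917647358977), np.float64(0.3264756122110107)]
```

View pics/board.png

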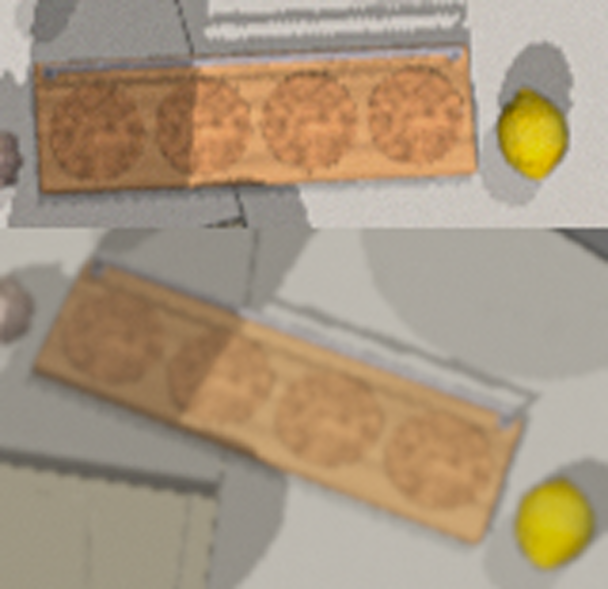

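Board crop: in the top half the discs are at (97,131), (203,124), (309,121) and (415,115). In the side half they are at (112,337), (220,379), (328,418) and (438,459).

```bash
python3 - <<'E'
from h import *
np.set_printoptions(precision=4,suppress=True)
T=cam("top");S=cam("side")
a=[(97,131),(203,124),(309,121),(415,115)];b=[(112,337),(220,379),(328,418),(438,459)]
A=[];B=[]
for p,q in zip(a,b):
    p=(305+p[0]/3.8-.4,165+p[1]/3.8-.4);q=(300+q[0]/3.8-.4,180+(q[1]-228)/3.8-.4)
    A.append(onz(T,*p,.017));B.append(onz(S,*q,.017));print(A[-1],B[-1],tri(T,p,S,q))
A=np.array(A)[:,:2];B=np.array(B)[:,:2]
for M in(A,B,(A+B)/2):
    c=M.mean(0);k=np.array([1.5,.5,-.5,-1.5]);d=(k[:,None]*M).sum(0)/5;print(c,np.linalg.norm(d),np.arctan2(-d[0],d[1]));u=d/np.linalg.norm(d)*.08
    print(c+k[:,None]*u)
s=ctrl.get_state();print(proj(T,s["eef_pos"]),proj(S,s["eef_pos"]))
from scipy.spatial.transform import Rotation as Ro
print(Ro.from_quat(s["tcp_rot"]).as_matrix())
E
```

```text
[ 0.4538 -0.0406  0.017 ] [ 0.4541 -0.0362  0.017 ] [ 0.4522 -0.0388  0.0223]
[ 0.4569 -0.1202  0.017 ] [ 0.4553 -0.1181  0.017 ] [ 0.4563 -0.1191  0.0165]
[ 0.457  -0.1998  0.017 ] [ 0.4586 -0.1972  0.017 ] [ 0.4559 -0.1983  0.0229]
[ 0.4593 -0.2797  0.017 ] [ 0.4611 -0.2763  0.017 ] [ 0.4579 -0.2772  0.024 ]
[ 0.4567 -0.1601] 0.07973261434850575 0.020725404130197564
[[ 0.4543 -0.0401]
 [ 0.4559 -0.1201]
 [ 0.4576 -0.2001]
 [ 0.4592 -0.28  ]]
[ 0.4573 -0.1569] 0.07997265660918644 0.030415474179088568
[[ 0.4536 -0.037 ]
 [ 0.456  -0.117 ]
 [ 0.4585 -0.1969]
 [ 0.4609 -0.2769]]
[ 0.457  -0.1585] 0.07985169823786559 0.025577721458187246
[[ 0.4539 -0.0385]
 [ 0.456  -0.1185]
 [ 0.458  -0.1985]
 [ 0.4601 -0.2785]]
(np.float64(48.74643970739487), np.float64(279.3132670202152)) (np.float64(44.21831417933481), np.float64(122.24305042438165))
[[-0.9238  0.3828 -0.0004]
 [ 0.3828  0.9238 -0.0007]
 [ 0.0001 -0.0008 -1.    ]]
```

Request:
drive_tool --moves '[[[0, 0, 0.18], [0, 0, 0], 0.08], [[0, 0, 0.18], [0, 0, 0], 0.08], [[0, 0, 0.18], [0, 0, 0], 0.08], [[0, 0, 0.18], [0, 0, 0], 0.08], [[0, 0, 0.18], [0, 0, 0], 0.08]]'

```text
time: 0.92
eef_pos: [0.2583, 0.6235, 0.2482]
tcp_rot: [0.605, 0.796, -0.0, 0.0]
contact_force: [1.3, -0.4, -0.2]
opening: 0.939
finger_force: 0.0
```

Request:
drive_tool --moves '[[[0, 0, 0.139], [0, 0, 0], 0.08], [[0, 0, 0.139], [0, 0, 0], 0.08], [[0, 0, 0], [0, 0, 0], 0.08]]'

```text
time: 1.3
eef_pos: [0.2583, 0.6236, 0.2482]
tcp_rot: [0.707, 0.708, -0.0, 0.0]
contact_force: [-0.3, 0.1, 0.8]
opening: 0.938
finger_force: 0.0
```

```bash
cat >> h.py <<'E'
from scipy.spatial.transform import Rotation as Ro
def go(X,cmd=None):
    "shift in tool axes from measured pose to TCP target X, and turn to the wanted attitude"
    s=ctrl.get_state();R=Ro.from_quat(s["tcp_rot"]).as_matrix();W=np.array([[0,1,0],[1,0,0],[0,0,-1.]])
    return np.round(R.T@(np.array(X)-s["eef_pos"]),4),np.round(Ro.from_matrix(R.T@W).as_rotvec(),4),np.round(s["eef_pos"],4)
E
python3 -c "
from h import *
print(go([.478,.249,.248]),ctrl.get_state()['qpos'])"
```

```text
(array([-3.749e-01,  2.191e-01,  3.000e-04]), array([-0.0001,  0.0001,  0.0016]), array([0.2583, 0.6236, 0.2482])) [ 1.02802196e+00  2.86347955e-01  1.57679997e+00 -1.41100743e-05
  1.27860324e+00  1.02644626e+00]
```

Request:
drive_tool --moves '[[[0, 0, 0], [-0.047, 0.0275, 0], 0.08], [[0, 0, 0], [-0.047, 0.0275, 0], 0.08], [[0, 0, 0], [-0.047, 0.0275, 0], 0.08], [[0, 0, 0], [-0.047, 0.0275, 0], 0.08], [[0, 0, 0], [-0.047, 0.0275, -0.002], 0.08]]'

```text
time: 1.92
eef_pos: [0.3964, 0.387, 0.2503]
tcp_rot: [0.706, 0.708, 0.0, 0.0]
contact_force: [-0.2, 0.6, -1.0]
opening: 0.94
finger_force: 0.0
```

Request:
drive_tool --moves '[[[0, 0, 0], [-0.047, 0.0275, 0], 0.08], [[0, 0, 0], [-0.047, 0.0275, 0], 0.08], [[0, 0, 0], [-0.046, 0.0265, 0], 0.08], [[0, 0, 0], [0, 0, 0], 0.08], [[0, 0, 0], [0, 0, 0], 0.08]]'

```text
time: 2.55
eef_pos: [0.4772, 0.2488, 0.2503]
tcp_rot: [0.707, 0.707, 0.0, -0.0]
contact_force: [-0.3, -0.2, -0.3]
opening: 0.936
finger_force: 0.0
```

```bash
python3 - <<'E'
from h import *
print(go([.478,.249,.145]))
T=cam("top");S=cam("side")
cv2.imwrite("pics/h1.png",cv2.resize(np.hstack([T["image"][130:270,150:290],S["image"][70:210,160:300]])[:,:,::-1],None,fx=2.85,fy=2.85,interpolation=cv2.INTER_CUBIC))
E
```

```text
(array([0.0002, 0.0009, 0.1053]), array([-0.0004, -0.0005,  0.0007]), array([0.4772, 0.2488, 0.2503]))
```

View pics/h1.png

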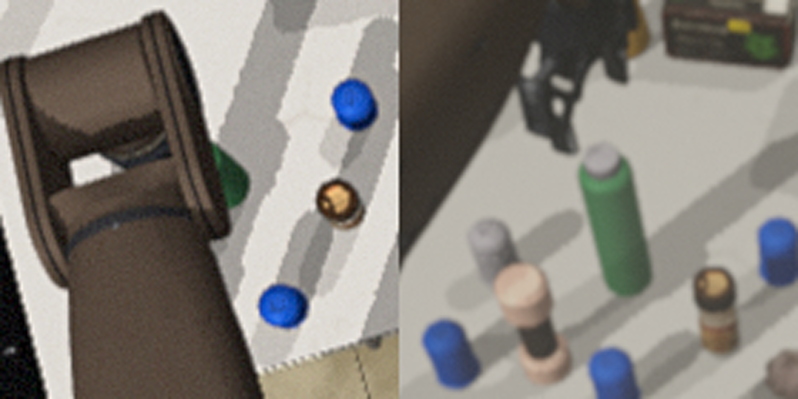

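The side view shows the two fingertips straddling the oil cap from above, with a clear way down. The top view is blocked by the wrist.

Request:
drive_tool --moves '[[[0, 0, 0], [0, 0.001, 0.035], 0.08], [[0, 0, 0], [0, 0, 0.035], 0.08], [[0, 0, 0], [0, 0, 0.02], 0.08], [[0, 0, 0], [0, 0, 0.015], 0.08], [[0, 0, 0], [0, 0, 0], 0.08]]'

```text
time: 3.28
eef_pos: [0.4773, 0.2491, 0.1443]
tcp_rot: [0.707, 0.708, -0.001, -0.001]
contact_force: [1.0, 1.1, 0.2]
opening: 0.935
finger_force: 0.0
```

Request:
drive_tool --moves '[[[0, 0, 0], [0, 0, 0], 0.035], [[0, 0, 0], [0, 0, 0], 0.035], [[0, 0, 0], [0, 0, 0], 0.035], [[0, 0, 0], [0, 0, 0], 0.035], [[0, 0, 0], [0, 0, 0], 0.035]]' --grip_force 45

```text
time: 3.9
eef_pos: [0.4791, 0.2489, 0.1469]
tcp_rot: [0.707, 0.707, 0.001, 0.0]
contact_force: [-1.8, 0.1, 5.5]
opening: 0.572
finger_force: 47.8
```

Request:
drive_tool --moves '[[[0, 0, 0], [0, 0, -0.03], 0.035], [[0, 0, 0], [0, 0, -0.04], 0.035], [[0, 0, 0], [0, 0, -0.04], 0.035], [[0, 0, 0], [0, 0, -0.03], 0.035], [[0, 0, 0], [-0.04, 0, -0.01], 0.035]]'

```text
time: 4.53
eef_pos: [0.4785, 0.2095, 0.2963]
tcp_rot: [0.706, 0.708, 0.001, 0.0]
contact_force: [0.7, -1.0, -5.6]
opening: 0.568
finger_force: 48.6
```

Request:
drive_tool --moves '[[[0, 0, 0], [-0.05, 0, 0], 0.035], [[0, 0, 0], [-0.05, 0, 0], 0.035], [[0, 0, 0], [-0.05, 0, 0], 0.035], [[0, 0, 0], [-0.05, 0, 0], 0.035], [[0, 0, 0], [-0.05, 0, 0], 0.035]]'

```text
time: 5.15
eef_pos: [0.4772, -0.0429, 0.2933]
tcp_rot: [0.707, 0.707, -0.001, -0.001]
contact_force: [1.0, -0.6, -3.9]
opening: 0.572
finger_force: 48.6
```

Request:
drive_tool --moves '[[[0, 0, 0], [-0.05, 0, 0], 0.035], [[0, 0, 0], [-0.05, -0.009, 0], 0.035], [[0, 0, 0], [-0.05, -0.01, 0], 0.035], [[0, 0, 0], [-0.05, 0, 0], 0.035], [[0, 0, 0], [-0.037, 0, 0], 0.035]]'

```text
time: 5.78
eef_pos: [0.4581, -0.28, 0.293]
tcp_rot: [0.708, 0.706, -0.0, -0.002]
contact_force: [0.8, 0.5, -5.2]
opening: 0.575
finger_force: 48.6
```

```bash
python3 - <<'E'
from h import *
print(go([.460,-.2785,.1635]),ctrl.get_state()["opening"])
T=cam("top");S=cam("side")
cv2.imwrite("pics/h2.png",cv2.resize(np.hstack([T["image"][110:250,300:470],S["image"][110:250,300:470]])[:,:,::-1],None,fx=2.35,fy=2.35,interpolation=cv2.INTER_CUBIC))
E
```

```text
(array([0.0013, 0.0023, 0.1295]), array([-0.0026, -0.0019, -0.0018]), array([ 0.4581, -0.28  ,  0.293 ])) 0.5745909759825827
```

View pics/h2.png

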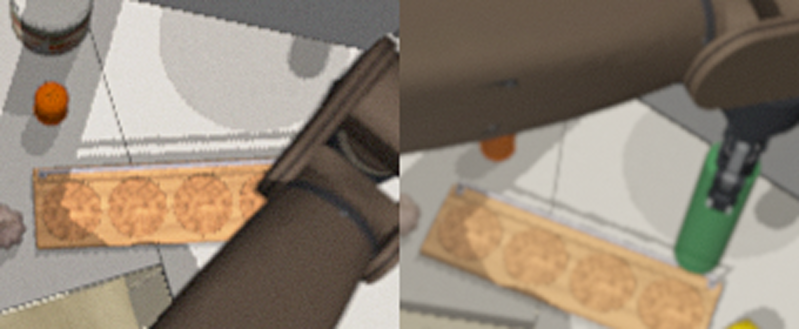

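Side view: the bottle is held near disc 4 with its foot at about (426,220) in full-image pixels, and the lemon is clear. I'll check the tilt against the projected vertical.

```bash
python3 - <<'E'
from h import *
S=cam("side");p=ctrl.get_state()["eef_pos"]
for dz in (0,-.06,-.1455): print(proj(S,p+[0,0,dz]))
im=S["image"].astype(int);m=((im[...,1]>im[...,0]+25)&(im[...,1]>im[...,2]+8)).astype(np.uint8)
m[:,:400]=0;m[:160]=0;m[300:]=0
ys,xs=np.nonzero(m)
for r in range(ys.min(),ys.max()+1,5): q=xs[ys==r]; print(r,q.min(),q.max())
E
```

```text
(np.float64(438.78588814449193), np.float64(184.02217096977805))
(np.float64(432.9062596738774), np.float64(198.71542558949275))
(np.float64(425.42792504755573), np.float64(217.4038640418782))
170 434 434
175 430 434
180 428 451
185 427 449
190 425 446
195 423 444
200 421 442
205 419 440
210 417 437
215 416 435
220 417 433
```

Request:
drive_tool --moves '[[[-0.002, -0.002, -0.002], [0.001, 0.002, 0.04], 0.035], [[0, 0, 0], [0, 0, 0.04], 0.035], [[0, 0, 0], [0, 0, 0.03], 0.035], [[0, 0, 0], [0, 0, 0.01], 0.035], [[0, 0, 0], [0, 0, 0.004], 0.035]]'

```text
time: 6.55
eef_pos: [0.4615, -0.2769, 0.171]
tcp_rot: [0.706, 0.708, 0.0, 0.001]
contact_force: [0.4, -0.3, -5.0]
opening: 0.57
finger_force: 48.7
```

Request:
drive_tool --moves '[[[0, 0, 0], [0, 0, 0.002], 0.035], [[0, 0, 0], [0, 0, 0.002], 0.035], [[0, 0, 0], [0, 0, 0], 0.035]]'

```text
time: 6.92
eef_pos: [0.4618, -0.2778, 0.168]
tcp_rot: [0.706, 0.708, 0.0, 0.002]
contact_force: [0.6, 0.4, -4.0]
opening: 0.574
finger_force: 48.7
```

Request:
drive_tool --moves '[[[0, 0, 0], [0, -0.001, 0.002], 0.035], [[0, 0, 0], [0, 0, 0.002], 0.035], [[0, 0, 0], [0, 0, 0], 0.035]]'

```text
time: 7.3
eef_pos: [0.4606, -0.2778, 0.164]
tcp_rot: [0.706, 0.708, -0.0, 0.002]
contact_force: [-1.7, -0.1, -0.7]
opening: 0.571
finger_force: 49.1
```

Request:
drive_tool --moves '[[[0, 0, 0], [0, 0, 0.001], 0.035], [[0, 0, 0], [0, 0, 0], 0.035]]'

```text
time: 7.55
eef_pos: [0.4608, -0.2781, 0.164]
tcp_rot: [0.706, 0.708, -0.0, 0.002]
contact_force: [-3.0, 1.4, 5.4]
opening: 0.57
finger_force: 49.9
```

Standing on the disc. I'll release, rise, and head for the mill.

Request:
drive_tool --moves '[[[0, 0, 0], [0, 0, 0], 0.07], [[0, 0, 0], [0, 0, 0], 0.07], [[0, 0, 0], [0, 0, 0], 0.07], [[0, 0, 0], [0, 0, -0.03], 0.07], [[0, 0, 0], [0, 0, -0.045], 0.07]]'

```text
time: 8.18
eef_pos: [0.4596, -0.2767, 0.2361]
tcp_rot: [0.706, 0.708, -0.0, -0.001]
contact_force: [0.1, -1.1, 0.6]
opening: 0.821
finger_force: 0.0
```

Request:
drive_tool --moves '[[[0, 0, 0], [0, 0, -0.03], 0.07], [[0, 0, 0], [0.05, 0, 0], 0.07], [[0, 0, 0], [0.05, 0, 0], 0.07], [[0, 0, 0], [0.05, 0, 0], 0.07], [[0, 0, 0], [0.05, 0, 0], 0.07]]'

```text
time: 8.8
eef_pos: [0.4598, -0.0759, 0.267]
tcp_rot: [0.707, 0.708, 0.0, 0.002]
contact_force: [-0.6, -0.1, -0.0]
opening: 0.82
finger_force: 0.0
```

Request:
drive_tool --moves '[[[0, 0, 0], [0.05, -0.01, 0], 0.07], [[0, 0, 0], [0.05, -0.01, 0], 0.07], [[0, 0, 0], [0.05, -0.01, 0], 0.07], [[0, 0, 0], [0.05, -0.01, 0], 0.07], [[0, 0, 0], [0.05, -0.02, 0], 0.07]]'

```text
time: 9.43
eef_pos: [0.3991, 0.1741, 0.2665]
tcp_rot: [0.707, 0.708, 0.001, 0.002]
contact_force: [-0.4, 0.3, 0.5]
opening: 0.815
finger_force: 0.0
```

```bash
python3 - <<'E'
from h import *
print(go([.356,.270,.113]))
T=cam("top");S=cam("side")
cv2.imwrite("pics/h3.png",cv2.resize(np.hstack([T["image"][130:270,300:470],S["image"][130:270,300:470]])[:,:,::-1],None,fx=2.35,fy=2.35,interpolation=cv2.INTER_CUBIC))
a,b=proj(T,np.array([.460,-.2785,.19])),proj(S,np.array([.460,-.2785,.19]));print(a,b)
print(proj(T,np.array([.460,-.2785,.017])))
E
```

```text
(array([ 0.0962, -0.0434,  0.1532]), array([0.0032, 0.0016, 0.0017]), array([0.3991, 0.1741, 0.2665]))
(np.float64(427.62892357117295), np.float64(185.83407196798456)) (np.float64(428.8685148934695), np.float64(207.62823960546876))
(np.float64(413.37076654155413), np.float64(194.62931571855134))
```

View pics/h3.png

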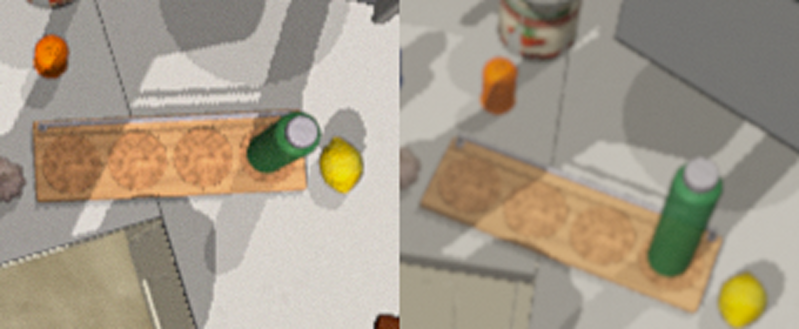

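The oil bottle stands on disc 4: its cap is at crop (303,131), or full (429,186), as predicted, and the lemon is untouched. Mill next.

Request:
drive_tool --moves '[[[0.002, 0.001, 0.001], [0.048, -0.022, 0], 0.08], [[0, 0, 0], [0.048, -0.0215, 0], 0.08], [[0, 0, 0], [0, 0, 0.05], 0.08], [[0, 0, 0], [0, 0, 0], 0.08], [[0, 0, 0], [0, 0, 0], 0.08]]'

```text
time: 10.15
eef_pos: [0.3567, 0.268, 0.2172]
tcp_rot: [0.707, 0.707, 0.0, 0.001]
contact_force: [0.3, 0.3, 0.7]
opening: 0.94
finger_force: 0.0
```

```bash
python3 -c "
from h import *
print(go([.356,.270,.113]))"
```

```text
(array([ 0.0021, -0.0009,  0.1042]), array([ 0.0011,  0.0007, -0.0003]), array([0.3567, 0.268 , 0.2172]))
```

Request:
drive_tool --moves '[[[0.001, 0, 0], [0.002, -0.001, 0.04], 0.08], [[0, 0, 0], [0, 0, 0.04], 0.08], [[0, 0, 0], [0, 0, 0.02], 0.08], [[0, 0, 0], [0, 0, 0], 0.08]]'

```text
time: 10.65
eef_pos: [0.3555, 0.2697, 0.1165]
tcp_rot: [0.707, 0.707, -0.001, -0.0]
contact_force: [-0.5, -0.2, 1.6]
opening: 0.938
finger_force: 0.0
```

Request:
drive_tool --moves '[[[0, 0, 0], [0, 0, 0], 0.03], [[0, 0, 0], [0, 0, 0], 0.03], [[0, 0, 0], [0, 0, 0], 0.03], [[0, 0, 0], [0, 0, 0], 0.03], [[0, 0, 0], [0, 0, 0], 0.03]]' --grip_force 40

```text
time: 11.28
eef_pos: [0.3562, 0.2709, 0.1184]
tcp_rot: [0.707, 0.708, 0.001, 0.001]
contact_force: [-0.6, -1.0, 5.6]
opening: 0.532
finger_force: 41.1
```

Request:
drive_tool --moves '[[[0, 0, 0], [0, 0, -0.03], 0.03], [[0, 0, 0], [0, 0, -0.04], 0.03], [[0, 0, 0], [0, 0, -0.04], 0.03], [[0, 0, 0], [0, 0, -0.03], 0.03], [[0, 0, 0], [-0.048, 0.02, 0], 0.03]]'

```text
time: 11.9
eef_pos: [0.3757, 0.2242, 0.2598]
tcp_rot: [0.705, 0.71, 0.003, 0.001]
contact_force: [0.5, -0.5, -3.1]
opening: 0.533
finger_force: 41.9
```

Request:
drive_tool --moves '[[[0, 0, 0], [-0.05, 0.02, 0], 0.03], [[0, 0, 0], [-0.05, 0.02, 0], 0.03], [[0, 0, 0], [-0.05, 0.02, 0], 0.03], [[0, 0, 0], [-0.05, 0.02, 0], 0.03], [[0, 0, 0], [-0.05, 0.002, 0], 0.03]]'

```text
time: 12.52
eef_pos: [0.4576, -0.0293, 0.2563]
tcp_rot: [0.707, 0.707, -0.001, 0.0]
contact_force: [1.0, 0.3, -2.6]
opening: 0.532
finger_force: 42.0
```

Request:
drive_tool --moves '[[[0, 0, 0], [-0.05, 0, 0], 0.03], [[0, 0, 0], [-0.05, 0, 0], 0.03], [[0, 0, 0], [-0.05, 0, 0], 0.03], [[0, 0, 0], [-0.02, 0, 0], 0.03], [[0, 0, 0], [0, 0, 0], 0.03]]'

```text
time: 13.15
eef_pos: [0.4571, -0.1981, 0.2562]
tcp_rot: [0.707, 0.707, -0.001, -0.001]
contact_force: [0.3, 0.1, -2.8]
opening: 0.532
finger_force: 41.9
```

```bash
cat > ck.py <<'E'
from h import *
import sys
X=eval(sys.argv[1]);b=float(sys.argv[2])   # target TCP, TCP height above underside
print(go(X))
S=cam("side");p=ctrl.get_state()["eef_pos"]
for dz in (-.03,-b): print(proj(S,p+[0,0,dz]))
u,v=map(int,proj(S,p+[0,0,-b/2]))
cv2.imwrite(sys.argv[3],cv2.resize(S["image"][v-45:v+45,u-60:u+60][:,:,::-1],None,fx=5,fy=5,interpolation=cv2.INTER_CUBIC));print("crop origin",u-60,v-45)
E
python3 ck.py "[.458,-.1985,.135]" .117 pics/m1.png
```

```text
(array([-0.0004,  0.0011,  0.1212]), array([-0.0015,  0.    , -0.0011]), array([ 0.4571, -0.1981,  0.2562]))
(np.float64(397.154230988126), np.float64(187.30674816785083))
(np.float64(391.9473602922847), np.float64(206.66196968643828))
crop origin 335 148
```

View pics/m1.png

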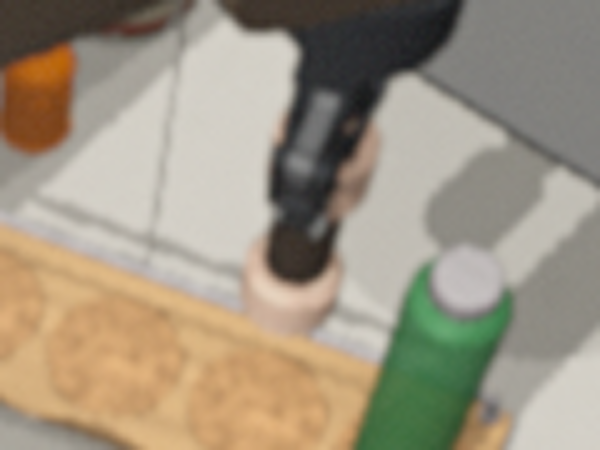

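The foot is at crop (285,300), or full (392,208), which matches the prediction, and the mill hangs upright. Lowering.

Request:
drive_tool --moves '[[[-0.001, 0, -0.001], [0, 0.001, 0.04], 0.03], [[0, 0, 0], [0, 0, 0.04], 0.03], [[0, 0, 0], [0, 0, 0.025], 0.03], [[0, 0, 0], [0, 0, 0.01], 0.03], [[0, 0, 0], [0, 0, 0.002], 0.03]]'

```text
time: 13.82
eef_pos: [0.4584, -0.1967, 0.1395]
tcp_rot: [0.706, 0.708, -0.0, 0.0]
contact_force: [-0.8, -0.1, -1.7]
opening: 0.53
finger_force: 41.9
```

Request:
drive_tool --moves '[[[0, 0, 0], [0, 0, 0.002], 0.03], [[0, 0, 0], [0, 0, 0], 0.03]]'

```text
time: 14.08
eef_pos: [0.4589, -0.1979, 0.1385]
tcp_rot: [0.706, 0.708, -0.0, 0.001]
contact_force: [0.1, -0.4, -2.4]
opening: 0.537
finger_force: 41.9
```

Request:
drive_tool --moves '[[[0, 0, 0], [0, 0, 0.002], 0.03], [[0, 0, 0], [0, 0, 0.001], 0.03], [[0, 0, 0], [0, 0, 0], 0.03]]'

```text
time: 14.45
eef_pos: [0.4586, -0.198, 0.1354]
tcp_rot: [0.706, 0.708, -0.0, 0.001]
contact_force: [-1.7, -0.2, 3.8]
opening: 0.53
finger_force: 42.4
```

Request:
drive_tool --moves '[[[0, 0, 0], [0, 0, 0.001], 0.03], [[0, 0, 0], [0, 0, 0], 0.03]]'

```text
time: 14.7
eef_pos: [0.4588, -0.1982, 0.1354]
tcp_rot: [0.706, 0.708, -0.001, 0.001]
contact_force: [-2.5, 0.4, 8.5]
opening: 0.533
finger_force: 43.0
```

Contact. I'll release and move to the jar at (0.448, 0.130).

Request:
drive_tool --moves '[[[0, 0, 0], [0, 0, 0], 0.065], [[0, 0, 0], [0, 0, 0], 0.065], [[0, 0, 0], [0, 0, 0], 0.065], [[0, 0, 0], [0, 0, -0.03], 0.065], [[0, 0, 0], [0, 0, -0.045], 0.065]]'

```text
time: 15.32
eef_pos: [0.4572, -0.1968, 0.2072]
tcp_rot: [0.706, 0.708, -0.001, -0.002]
contact_force: [0.5, 0.0, 0.1]
opening: 0.758
finger_force: 0.0
```

Request:
drive_tool --moves '[[[0, 0, 0], [0.03, 0, 0], 0.065], [[0, 0, 0], [0.05, 0, 0], 0.065], [[0, 0, 0], [0.05, 0, 0], 0.065], [[0, 0, 0], [0.05, 0, 0], 0.065], [[0, 0, 0], [0.05, -0.005, 0], 0.065]]'

```text
time: 15.95
eef_pos: [0.4527, 0.034, 0.2082]
tcp_rot: [0.707, 0.708, -0.0, 0.001]
contact_force: [-0.5, 0.3, -0.1]
opening: 0.764
finger_force: 0.0
```

Request:
drive_tool --moves '[[[0, 0, 0], [0.05, -0.005, 0], 0.065], [[0, 0, 0], [0.048, 0, 0], 0.065], [[0, 0, 0], [0, 0, 0], 0.065], [[0, 0, 0], [0, 0, 0], 0.065]]'

```text
time: 16.45
eef_pos: [0.4475, 0.1303, 0.2079]
tcp_rot: [0.706, 0.708, -0.001, 0.0]
contact_force: [0.6, -0.0, -0.3]
opening: 0.763
finger_force: 0.0
```

```bash
python3 ck.py "[.448,.130,.078]" .2 pics/m2.png; python3 - <<'E'
from h import *
S=cam("side");T=cam("top")
for X in((.458,-.1985,.159),(.458,-.1985,.04)): print(proj(S,np.array(X)),proj(T,np.array(X)))
cv2.imwrite("pics/m3.png",cv2.resize(np.hstack([T["image"][130:270,300:470],S["image"][130:270,300:470]])[:,:,::-1],None,fx=2.35,fy=2.35,interpolation=cv2.INTER_CUBIC))
for n,(u,v) in{"blueA":(165+481/4.4,140+115/4.4),"blueB":(165+370/4.4,140+427/4.4)}.items(): print(n,onz(T,u,v,.05))
E
```

```text
(array([-1.000e-04,  5.000e-04,  1.299e-01]), array([-0.0004,  0.0015,  0.0026]), array([0.4475, 0.1303, 0.2079]))
(np.float64(268.22214585123004), np.float64(152.96628535347935))
(np.float64(273.17517352197035), np.float64(189.5852148390899))
crop origin 210 124
(np.float64(393.78214358059284), np.float64(202.38320143087802)) (np.float64(393.65720116617547), np.float64(189.21369584234736))
(np.float64(387.4082492281524), np.float64(225.8723365394545)) (np.float64(386.64772811069906), np.float64(195.0757389232457))
blueA [0.54690253 0.11374667 0.05      ]
blueB [0.35104303 0.18672205 0.05      ]
```

View pics/m2.png

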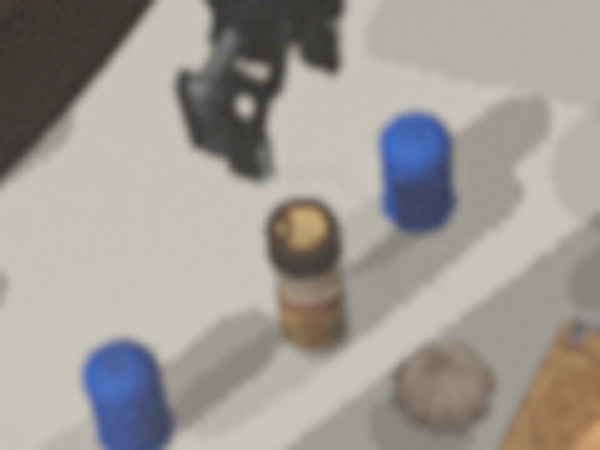

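View pics/m3.png

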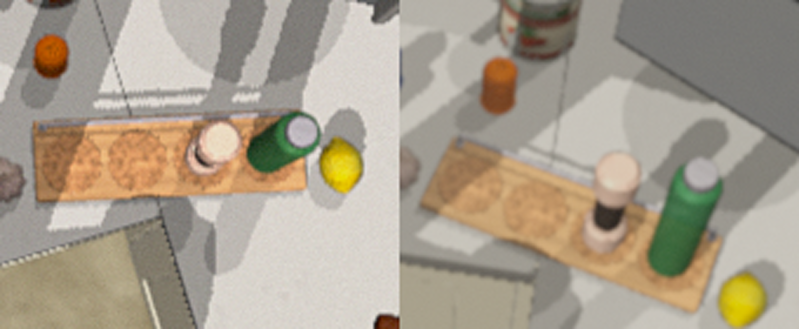

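The mill stands upright on disc 3, with its head at crop (219,143), or full (393,191), as predicted. The gripper is open above the jar and the blue decoys are clear.

Request:
drive_tool --moves '[[[0, 0.001, 0.002], [0, 0.001, 0.05], 0.065], [[0, 0, 0], [0, 0, 0.045], 0.065], [[0, 0, 0], [0, 0, 0.025], 0.065], [[0, 0, 0], [0, 0, 0.01], 0.065], [[0, 0, 0], [0, 0, 0], 0.065]]'

```text
time: 17.23
eef_pos: [0.4488, 0.1298, 0.0782]
tcp_rot: [0.708, 0.707, -0.0, -0.0]
contact_force: [0.6, -0.5, -0.1]
opening: 0.764
finger_force: 0.0
```

Request:
drive_tool --moves '[[[0, 0, 0], [0, 0, 0], 0.025], [[0, 0, 0], [0, 0, 0], 0.025], [[0, 0, 0], [0, 0, 0], 0.025], [[0, 0, 0], [0, 0, 0], 0.025], [[0, 0, 0], [0, 0, 0], 0.025]]'

```text
time: 17.85
eef_pos: [0.4497, 0.1305, 0.0797]
tcp_rot: [0.707, 0.707, 0.001, 0.001]
contact_force: [-1.8, -1.3, 5.9]
opening: 0.472
finger_force: 39.9
```

Request:
drive_tool --moves '[[[0, 0, 0], [0, 0, -0.03], 0.025], [[0, 0, 0], [0, 0, -0.04], 0.025], [[0, 0, 0], [0, 0, -0.04], 0.025], [[0, 0, 0], [-0.04, 0, 0], 0.025], [[0, 0, 0], [-0.05, 0.007, 0], 0.025]]'

```text
time: 18.48
eef_pos: [0.4557, 0.0402, 0.1889]
tcp_rot: [0.706, 0.708, 0.001, 0.001]
contact_force: [1.2, 0.1, -0.5]
opening: 0.464
finger_force: 40.4
```

Request:
drive_tool --moves '[[[0, 0, 0], [-0.05, 0, 0], 0.025], [[0, 0, 0], [-0.05, 0, 0], 0.025], [[0, 0, 0], [-0.04, 0, 0], 0.025], [[0, 0, 0], [-0.018, 0, 0], 0.025], [[0, 0, 0], [0, 0, 0], 0.025]]'

```text
time: 19.1
eef_pos: [0.4555, -0.118, 0.188]
tcp_rot: [0.708, 0.706, 0.0, -0.0]
contact_force: [-1.1, 1.2, -1.1]
opening: 0.467
finger_force: 40.4
```

```bash
python3 ck.py "[.456,-.1185,.095]" .078 pics/m4.png
```

```text
(array([-0.0006,  0.0005,  0.093 ]), array([-0.0002, -0.0006, -0.0018]), array([ 0.4555, -0.118 ,  0.188 ]))
(np.float64(361.5347412062998), np.float64(191.02317635430924))
(np.float64(359.9536552909985), np.float64(201.22180842009))
crop origin 301 147
```

View pics/m4.png

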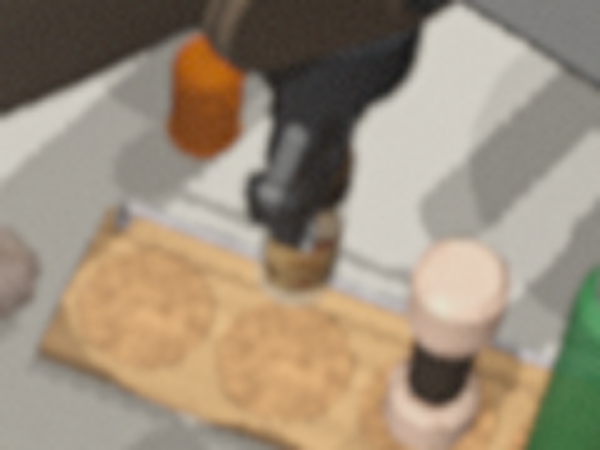

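The jar is held upright, its foot at crop (300,280), or full (361,203), about as predicted. Lowering.

Request:
drive_tool --moves '[[[0, 0, -0.002], [-0.001, 0, 0.04], 0.025], [[0, 0, 0], [0, 0, 0.03], 0.025], [[0, 0, 0], [0, 0, 0.015], 0.025], [[0, 0, 0], [0, 0, 0.002], 0.025], [[0, 0, 0], [0, 0, 0.002], 0.025]]'

```text
time: 19.77
eef_pos: [0.4566, -0.1186, 0.1003]
tcp_rot: [0.706, 0.708, 0.0, 0.001]
contact_force: [-0.3, -0.6, -0.5]
opening: 0.47
finger_force: 40.4
```

Request:
drive_tool --moves '[[[0, 0, 0], [0, 0, 0.001], 0.025], [[0, 0, 0], [0, 0, 0.001], 0.025], [[0, 0, 0], [0, 0, 0], 0.025]]'

```text
time: 20.15
eef_pos: [0.4558, -0.1187, 0.0975]
tcp_rot: [0.706, 0.708, 0.0, 0.0]
contact_force: [0.0, 0.7, -0.6]
opening: 0.465
finger_force: 40.4
```

Request:
drive_tool --moves '[[[0, 0, 0], [0, 0, 0.001], 0.025], [[0, 0, 0], [0, 0, 0.001], 0.025], [[0, 0, 0], [0, 0, 0], 0.025]]'

```text
time: 20.52
eef_pos: [0.456, -0.119, 0.0967]
tcp_rot: [0.706, 0.708, -0.0, -0.0]
contact_force: [-3.7, 0.5, 8.4]
opening: 0.465
finger_force: 41.3
```

Request:
drive_tool --moves '[[[0, 0, 0], [0, 0, 0.001], 0.025], [[0, 0, 0], [0, 0, 0], 0.025]]'

```text
time: 20.78
eef_pos: [0.4561, -0.1191, 0.0967]
tcp_rot: [0.706, 0.708, -0.0, -0.0]
contact_force: [-6.2, 1.7, 14.0]
opening: 0.466
finger_force: 42.1
```

Contact. I'll release, rise, and go to the salt at (0.432, 0.369).

Request:
drive_tool --moves '[[[0, 0, 0], [0, 0, -0.001], 0.06], [[0, 0, 0], [0, 0, 0], 0.06], [[0, 0, 0], [0, 0, 0], 0.06], [[0, 0, 0], [0, 0, -0.03], 0.06], [[0, 0, 0], [0, 0, -0.05], 0.06]]'

```text
time: 21.4
eef_pos: [0.454, -0.1178, 0.1736]
tcp_rot: [0.706, 0.708, -0.001, -0.003]
contact_force: [1.2, -0.0, -0.5]
opening: 0.703
finger_force: 0.0
```

Request:
drive_tool --moves '[[[0, 0, 0], [0.04, 0, 0], 0.06], [[0, 0, 0], [0.05, 0, 0], 0.06], [[0, 0, 0], [0.05, 0, 0], 0.06], [[0, 0, 0], [0.05, 0, 0], 0.06], [[0, 0, 0], [0.05, 0, 0], 0.06]]'

```text
time: 22.02
eef_pos: [0.4548, 0.123, 0.175]
tcp_rot: [0.706, 0.708, 0.0, 0.0]
contact_force: [0.5, -0.4, 0.9]
opening: 0.703
finger_force: 0.0
```

Request:
drive_tool --moves '[[[0, 0, 0], [0.05, 0, 0], 0.07], [[0, 0, 0], [0.05, -0.008, 0], 0.07], [[0, 0, 0], [0.05, -0.008, 0], 0.07], [[0, 0, 0], [0.05, -0.008, 0], 0.07], [[0, 0, 0], [0.04, 0, 0], 0.07]]'

```text
time: 22.65
eef_pos: [0.4297, 0.3632, 0.1747]
tcp_rot: [0.706, 0.708, -0.0, -0.0]
contact_force: [0.8, -0.7, -0.5]
opening: 0.823
finger_force: 0.0
```

Request:
drive_tool --moves '[[[0, 0, 0], [0, 0, 0.04], 0.07], [[0, 0, 0], [0, 0, 0.02], 0.07], [[0, 0, 0], [0, 0, 0], 0.07], [[0, 0, 0], [0, 0, 0], 0.07]]'

```text
time: 23.15
eef_pos: [0.4312, 0.3615, 0.1159]
tcp_rot: [0.706, 0.708, 0.001, 0.0]
contact_force: [0.5, -0.3, -0.6]
opening: 0.824
finger_force: 0.0
```

```bash
python3 - <<'E'
from h import *
np.set_printoptions(precision=4,suppress=True)
print(go([.432,.370,.044]))
S=cam("side")
for X in((.432,.370,.067),(.432,.370,.005)): print(proj(S,np.array(X)))
a=S["image"][100:210,150:260]; b=S["image"][140:250,310:470]
cv2.imwrite("pics/m5.png",cv2.resize(np.hstack([a,b])[:,:,::-1],None,fx=2.9,fy=2.9,interpolation=cv2.INTER_CUBIC))
E
```

```text
(array([0.0084, 0.0007, 0.0719]), array([ 0.001 , -0.0006,  0.0018]), array([0.4312, 0.3615, 0.1159]))
(np.float64(191.14656870655006), np.float64(150.92368365214082))
(np.float64(195.81068332260023), np.float64(163.92896833997116))
```

View pics/m5.png

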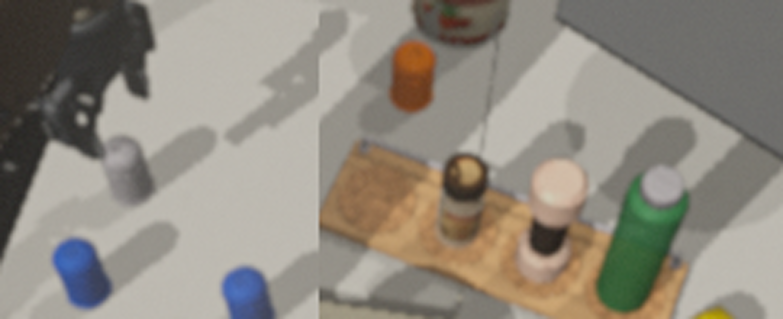

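The jar, mill and bottle all stand upright on their discs. The salt is at crop (121,148), or full (192,151), as predicted, and the gripper is above it.

Request:
drive_tool --moves '[[[0.001, 0, 0.001], [0.0085, 0.001, 0], 0.07], [[0, 0, 0], [0, 0, 0.035], 0.07], [[0, 0, 0], [0, 0, 0.03], 0.07], [[0, 0, 0], [0, 0, 0.007], 0.07], [[0, 0, 0], [0, 0, 0], 0.07]]'

```text
time: 23.82
eef_pos: [0.432, 0.3703, 0.0437]
tcp_rot: [0.707, 0.707, -0.0, -0.0]
contact_force: [-0.2, -0.9, 0.5]
opening: 0.817
finger_force: 0.0
```

Request:
drive_tool --moves '[[[0, 0, 0], [0, 0, 0], 0.025], [[0, 0, 0], [0, 0, 0], 0.025], [[0, 0, 0], [0, 0, 0], 0.025], [[0, 0, 0], [0, 0, 0], 0.025], [[0, 0, 0], [0, 0, 0], 0.025]]'

```text
time: 24.45
eef_pos: [0.4324, 0.3705, 0.0448]
tcp_rot: [0.707, 0.707, 0.001, -0.0]
contact_force: [-2.8, -0.7, 6.6]
opening: 0.473
finger_force: 40.1
```

Request:
drive_tool --moves '[[[0, 0, 0], [0, 0, -0.03], 0.025], [[0, 0, 0], [0, 0, -0.04], 0.025], [[0, 0, 0], [0, 0, -0.04], 0.025], [[0, 0, 0], [-0.04, 0, -0.01], 0.025], [[0, 0, 0], [-0.05, 0.01, 0], 0.025]]'

```text
time: 25.08
eef_pos: [0.442, 0.2797, 0.1645]
tcp_rot: [0.706, 0.708, 0.001, 0.0]
contact_force: [-0.3, -1.3, -2.2]
opening: 0.474
finger_force: 40.9
```

Request:
drive_tool --moves '[[[0, 0, 0], [-0.05, 0.0115, 0], 0.025], [[0, 0, 0], [-0.05, 0, 0], 0.025], [[0, 0, 0], [-0.05, 0, 0], 0.025], [[0, 0, 0], [-0.05, 0, 0], 0.025], [[0, 0, 0], [-0.05, 0, 0], 0.025]]'

```text
time: 25.7
eef_pos: [0.453, 0.0283, 0.1629]
tcp_rot: [0.707, 0.707, -0.0, -0.0]
contact_force: [1.6, -0.1, -1.3]
opening: 0.477
finger_force: 40.9
```

Request:
drive_tool --moves '[[[0, 0, 0], [-0.05, 0, 0], 0.025], [[0, 0, 0], [-0.019, 0, 0], 0.025], [[0, 0, 0], [0, 0, 0], 0.025], [[0, 0, 0], [0, 0, 0], 0.025]]'

```text
time: 26.2
eef_pos: [0.4533, -0.0385, 0.1628]
tcp_rot: [0.707, 0.708, -0.0, -0.001]
contact_force: [0.7, 0.5, -1.0]
opening: 0.475
finger_force: 40.9
```

```bash
python3 -c "
from h import *
print(go([.454,-.0385,.061]))"
```

```text
(array([-0.    ,  0.0008,  0.1018]), array([-0.0015, -0.0005,  0.0011]), array([ 0.4533, -0.0385,  0.1628]))
```

Request:
drive_tool --moves '[[[-0.001, 0, 0.001], [0, 0, 0.04], 0.025], [[0, 0, 0], [0, 0, 0.035], 0.025], [[0, 0, 0], [0, 0, 0.018], 0.025], [[0, 0, 0], [0, 0, 0.003], 0.025], [[0, 0, 0], [0, 0, 0.002], 0.025]]'

```text
time: 26.82
eef_pos: [0.4541, -0.0386, 0.0657]
tcp_rot: [0.707, 0.708, 0.0, 0.0]
contact_force: [-0.0, -0.7, -1.0]
opening: 0.472
finger_force: 40.9
```

Request:
drive_tool --moves '[[[0, 0, 0], [0, 0, 0.001], 0.025], [[0, 0, 0], [0, 0, 0.001], 0.025], [[0, 0, 0], [0, 0, 0], 0.025]]'

```text
time: 27.2
eef_pos: [0.4538, -0.0392, 0.0635]
tcp_rot: [0.707, 0.707, 0.0, 0.0]
contact_force: [-1.0, 0.5, -1.9]
opening: 0.474
finger_force: 40.9
```

Request:
drive_tool --moves '[[[0, 0, 0], [0, 0, 0.001], 0.025], [[0, 0, 0], [0, 0, 0.001], 0.025], [[0, 0, 0], [0, 0, 0], 0.025]]'

```text
time: 27.58
eef_pos: [0.4538, -0.0393, 0.0619]
tcp_rot: [0.707, 0.707, -0.0, -0.0]
contact_force: [-2.7, 0.6, 5.8]
opening: 0.474
finger_force: 41.4
```

Request:
drive_tool --moves '[[[0, 0, 0], [0, 0, 0.001], 0.025], [[0, 0, 0], [0, 0, 0], 0.025]]'

```text
time: 27.82
eef_pos: [0.4539, -0.0393, 0.0618]
tcp_rot: [0.707, 0.707, -0.0, -0.0]
contact_force: [-6.1, 0.6, 11.7]
opening: 0.474
finger_force: 42.0
```

Request:
drive_tool --moves '[[[0, 0, 0], [0, 0, -0.001], 0.06], [[0, 0, 0], [0, 0, 0], 0.06], [[0, 0, 0], [0, 0, 0], 0.06], [[0, 0, 0], [0, 0, -0.04], 0.06], [[0, 0, 0], [0, 0, -0.05], 0.06]]'

```text
time: 28.45
eef_pos: [0.4524, -0.0388, 0.1506]
tcp_rot: [0.707, 0.707, -0.001, -0.002]
contact_force: [1.5, -0.8, -0.8]
opening: 0.698
finger_force: 0.0
```

Request:
drive_tool --moves '[[[0, 0, 0], [0, 0, -0.05], 0.06], [[0, 0, 0], [0.05, 0, -0.03], 0.06], [[0, 0, 0], [0.05, 0, 0], 0.06], [[0, 0, 0], [0.05, 0, 0], 0.06], [[0, 0, 0], [0.05, 0, 0], 0.06]]'

```text
time: 29.08
eef_pos: [0.4533, 0.1624, 0.2311]
tcp_rot: [0.707, 0.707, 0.0, 0.0]
contact_force: [0.2, 0.4, 0.4]
opening: 0.7
finger_force: 0.0
```

Request:
drive_tool --moves '[[[0, 0, 0], [0.05, 0, 0], 0.06], [[0, 0, 0], [0.05, 0, 0], 0.06], [[0, 0, 0], [0.03, 0, 0], 0.06], [[0, 0, 0], [0, 0, 0], 0.06], [[0, 0, 0], [0, 0, 0], 0.06]]'

```text
time: 29.7
eef_pos: [0.4534, 0.2904, 0.2306]
tcp_rot: [0.707, 0.707, -0.001, -0.0]
contact_force: [0.3, 0.4, 0.8]
opening: 0.7
finger_force: 0.0
```

```bash
python3 - <<'E'
from h import *
T=cam("top");S=cam("side")
D=np.array([[.4539,-.0385],[.456,-.1185],[.458,-.1985],[.4601,-.2785]])
for (x,y),h in zip(D,(.07,.105,.142,.19)): print(np.round(proj(T,np.array([x,y,.017+h])),1),np.round(proj(S,np.array([x,y,.017+h])),1),np.round(proj(S,np.array([x,y,.017])),1))
im=np.hstack([T["image"][150:250,285:465],S["image"][150:250,290:470]]) 
cv2.imwrite("pics/f.png",cv2.resize(np.vstack([im[:,:180],im[:,180:]])[:,:,::-1],None,fx=3,fy=3,interpolation=cv2.INTER_CUBIC))
E
```

```text
[330.2 196. ] [330.6 195. ] [329.8 208.7]
[361.1 192.7] [360.9 198.8] [357.7 219.2]
[393.7 189.2] [393.8 202.4] [386.3 230. ]
[429.3 184.8] [430.4 203.8] [415.6 241. ]
```

View pics/f.png

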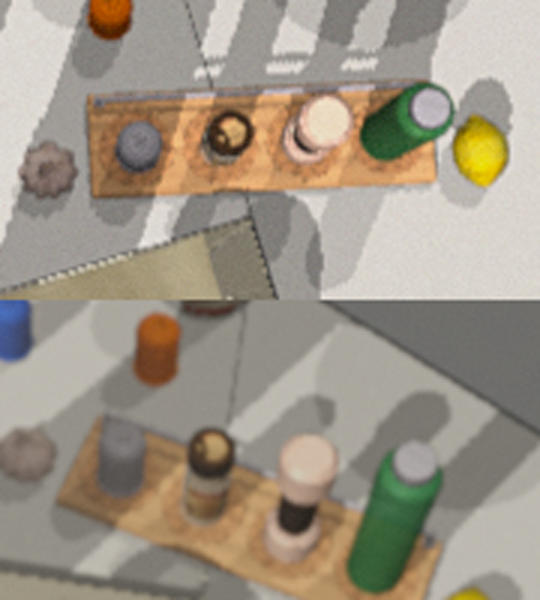

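All four stand upright on their discs. In the top view the tops are at full (331,197), (362,194), (393,191) and (429,186), each within 2 px (about 5 mm) of prediction, and the garlic and lemon are in place.

```bash
python3 -c "
from plant import ctrl
print(ctrl.sign_off())"
```

```text
the job is handed in; nothing more can be done
None
```

The job is handed in: from the garlic end, the salt shaker, spice jar, pepper mill and oil bottle stand upright on discs 1 to 4, each about 5 mm or less from its disc's centre by my measurements; the hand-in returned no verdict.

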